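Back on their own mats

TASK

After dusting, the caddy, the jar, the butter dish and the shaker were each put on the wrong cork mat. Change them about so that each stands upright in the middle of the mat of its own shape and size (caddy on the square, jar on the large round, butter dish lengthwise on the oblong, shaker on the small round); the empty wooden board is a free spot to park something on meanwhile. Set them down gently, never tipping or dropping one, and leave the green glass where it stands.

Things in the scene. Friction and masses are not known exactly. Their poses are not given: they have to be found in the camera images.
- caddy: tea caddy: square block of white ceramic with a flat pale wooden top, 54 x 54 mm and 80 mm high, straight sides (top edges rounded 3 mm). Loose, 0.24 to 0.39 kg. Origin: centre of its underside; x and y along its sides, z up
- jar: sugar jar: thick round white ceramic jar with a flat pale wooden top, 66 mm in diameter, straight sides, 76 mm high. Loose, 0.24 to 0.39 kg. Origin: centre of its underside; z up
- butter_dish: butter dish: oblong white ceramic box with straight sides, 100 mm long (its x axis), 46 mm wide (its y axis), its flat top 68 mm up; a low wooden knob (30 x 12 mm along x, to 76 mm up) on top and a 106 x 52 mm foot 10 mm high below. All one piece; grip it across its width. Loose, 0.22 to 0.37 kg. Origin: centre of its underside; z up
- shaker: salt shaker: slim round shaker, white ceramic below and steel above, 40 mm in diameter, 78 mm high (a narrow 36 mm groove from 50 to 55 mm up). Loose, 0.11 to 0.19 kg. Origin: centre of its underside; z up
- mat_square: square cork mat, 100 x 100 mm, 6 mm thick, fixed to the table: the place of the caddy. Origin: centre of its underside, on the table top; x and y along its sides, z up
- mat_large_round: large round cork mat, 140 mm in diameter, 6 mm thick, fixed to the table: the place of the jar. Origin: centre of its underside, on the table top
- mat_oblong: oblong cork mat, 140 mm (its x axis) x 76 mm (its y axis), 6 mm thick, fixed to the table: the place of the butter dish. Origin: centre of its underside, on the table top
- mat_small_round: small round cork mat, 90 mm in diameter, 6 mm thick, fixed to the table: the place of the shaker. Origin: centre of its underside, on the table top
- board: empty dark wooden board, 110 x 110 mm square with a 33 mm stub of a handle towards its x axis, 6 mm thick, fixed to the table: the free spot, large enough for any one of the things. Origin: centre of the square's underside, on the table top
- glass: green drinking glass, 60 mm in diameter at the rim, 70 mm high, standing loose among the mats: not to be moved. Origin: centre of its underside

How it is judged:
By the outcome, as a careful person would: the job done as asked, in the order asked, and still so for the second after the job is handed in, with the robot touching nothing.
It also fails if it takes over 136 s, if anything falls off the work surface, if the arm or the gripper's body presses on something with over 40 N, if the wrist force passes 120 N, or if a joint passes its speed limit or range.

ROBOT

A 7-joint arm with a two-finger parallel gripper is mounted at the origin on the work surface. World frame = base frame: x ahead of the robot, y to its left, z up, the work surface at z = 0. Lengths are in m, angles in rad, forces in N, time in s.
With the tool pointing down it reaches from about 0.4 to 0.85 m from the base axis. Payload 4.5 kg.
Tool frame: the origin (TCP) lies between the finger pads; the fingertips stand 11 mm ahead of it and the grasp point (between the pads) lies 8 mm behind it (r.nose_length is the distance from the TCP to the fingertips, in m); z points along the fingers, y is the line along which they close (so a half turn about z gives the same grasp; the last joint's range is limited). The gripper opens to 88 mm and grips with 3 to 60 N. Pads are 18 mm wide; open, the fingers measure 123 mm over their backs; the gripper's body (75 mm by 187 mm) begins 45 mm behind the grasp point.
Start: joints at [1.347, 0.689, -0.195, 1.565, 0.157, 0.902, -0.215], TCP at [0.159, -0.604, 0.25] pointing down, gripper open.
Joint ranges: [-3.01, 3.01], [-0.46, 2.08], [-1.47, 1.51], [0.13, 2.56], [-1, 4.14], [0.04, 2.09], [-2.66, 2.66]. Speed limits (rad/s): [2.57, 2.57, 3.14, 3.14, 3.14, 3.14, 3.14].

INTERFACE

Orientations are given as a unit quaternion [x, y, z, w].
In Python, from plant import get_state, snapshot, camera_model, r gives the robot as it stands.
- The arm moves only by the shell command python3 -m inch 'ROWS' [FORCE]. ROWS is text: rows parted by semicolons, each of 7 numbers parted by spaces: the opening, from -1 (shut) to 1 (fully open), then the shift along the tool's x, y, z in m, then the turn, a rotation vector about the tool's x, y, z in rad. A call has 1 to 20 rows; each row shifts and turns the commanded pose from where the row before left it, along the tool's axes as they then stand; what a row does not reach is not made up. A row lasts 1/12 s, in which the tool goes at most 41.7 mm and 7.16 degrees, less where a joint would pass 70% of its speed; a pose out of reach is approached as far as the arm can. A call is refused whole if a number of a shift passes 0.0417 or a number of a turn 0.125, either way. A call with a gripper value outside its range is refused whole. The fingers move at their own pace and stop on an object; FORCE is the grip in N (left out, the last holds). Time passes only in rows, so rows that do not move let the fingers close. It gives the time, the measured TCP pose, the force, the opening and the grip force at its end, in the units of the state.
- get_state(): the state, without advancing time (a new reading comes with each control period).
- snapshot(name): name is "scene" or "top" or "wrist"; returns (picture, depth): 480x640x3 uint8, red, green, blue; 480x640 float32, m along the optical axis (not along the pixel's ray), 0 where there is no reading.
- camera_model(name): a dict with "intrinsics" (3x3 intrinsics, pixels), "dist" ([k1, k2, p1, p2, k3] as OpenCV has them; the pictures are not rectified), "view" (4x4, takes a point from world to camera coordinates). Camera axes: x right, y down, z forward; pixel columns grow to the right and rows downward; lengths in m; the calibration is good to about 2 mm. A picture is of the moment at which its call begins: read the wrist's pose just before it. camera_model takes no time and is no camera call; for the wrist camera it gives the pose at the moment of the call.
- r.finish_job(): hands the job in; it is judged then, once.
The state is a dict: "clock": time; "q": joint angles; "qd": joint speeds; "joint_torque": joint torques, N m; "tool_pos": TCP position; "eef_rot": TCP orientation; "contact_force": force on the tool from outside, world axes, zero at the start; "moment": the same for the moment, N m; "opening": opening from 0.0 (shut) to 1.0 (fully open); "finger_force": force on a finger pad.
Only numpy, scipy, OpenCV 4.12 (cv2) and the standard library are available. Lean on these libraries where they do the work, as an engineer would, in place of code of your own. Each camera call takes 0.05 s, during which the arm holds its last target. There are 200 camera calls.

## Working session

There is one attempt and no reset: what is moved stays moved. The work goes in short steps, Python scripts to look and compute and a shell command to move; the robot and the scene stay as the last step left them, time stands still between calls to the robot, and variables do not carry over. Pictures are saved under pics/ and viewed, at most 14 in all, crops included, and the job is handed in when it is done.

```bash
ls; mkdir -p pics; python3 - <<'E'
from plant import *
import cv2,numpy as np
s=get_state();print({k:np.round(v,3) for k,v in s.items()})
for n in("top","scene"):
    p,d=snapshot(n);cv2.imwrite(f"pics/{n}0.png",p[:,:,::-1]);np.save(f"pics/{n}0d.npy",d)
    c=camera_model(n);print(n,np.round(c["intrinsics"],1).tolist(),c["dist"],np.round(c["view"],3).tolist())
E
```

```text
pics
{'clock': np.float64(0.0), 'q': array([ 1.347,  0.69 , -0.195,  1.566,  0.157,  0.902, -0.215]), 'qd': array([-0.001,  0.   ,  0.003, -0.   , -0.   ,  0.   ,  0.001]), 'joint_torque': array([-1.0000e-03, -5.2756e+01, -1.2660e+00, -1.5342e+01, -5.2000e-02,
        7.0000e-03,  0.0000e+00]), 'tool_pos': array([ 0.159, -0.604,  0.249]), 'eef_rot': array([ 0.992,  0.129, -0.   , -0.001]), 'contact_force': array([ 0.427, -0.007, -0.276]), 'moment': array([ 0.036, -0.052, -0.032]), 'finger_force': np.float64(0.0), 'opening': np.float64(0.998)}
top [[441.2, 0.0, 332.6], [0.0, 441.2, 233.7], [0.0, 0.0, 1.0]] [-0.08267635  0.          0.          0.          0.        ] [[-0.026, -0.999, 0.03, -0.001], [-0.991, 0.022, -0.133, 0.539], [0.132, -0.033, -0.991, 0.631], [0.0, 0.0, 0.0, 1.0]]
scene [[447.8, 0.0, 319.6], [0.0, 447.8, 244.4], [0.0, 0.0, 1.0]] [-0.01827409  0.          0.          0.          0.        ] [[0.653, 0.757, 0.006, -0.363], [0.597, -0.51, -0.619, -0.291], [-0.466, 0.408, -0.785, 1.045], [0.0, 0.0, 0.0, 1.0]]
```

View pics/top0.png

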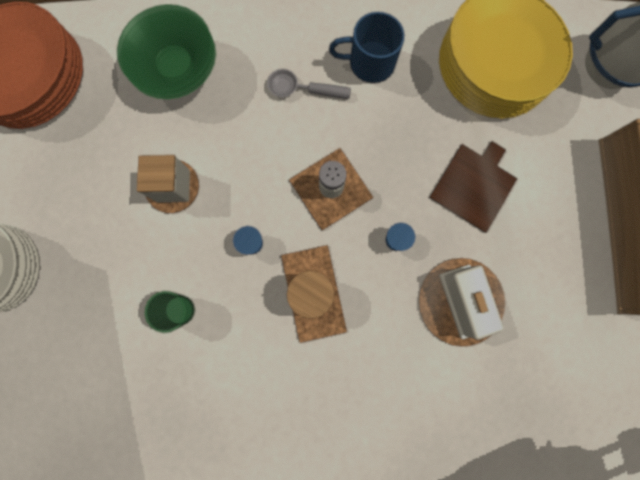

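View pics/scene0.png

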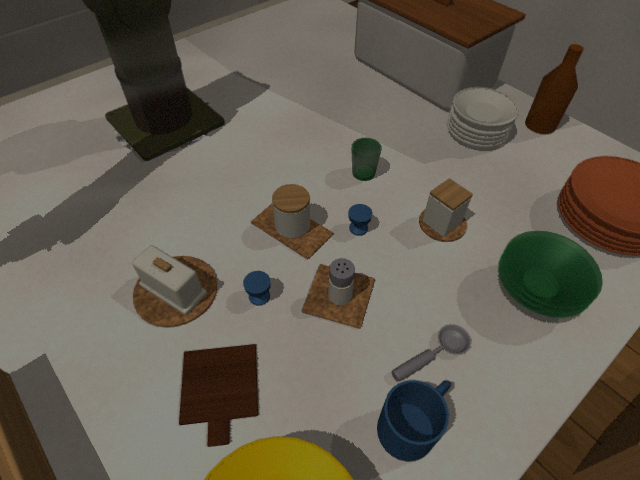

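```bash
cat > h.py <<'E'
from plant import *
import cv2,numpy as np
def rays(c,h=480,w=640):
    u,v=np.meshgrid(np.arange(w),np.arange(h))
    n=cv2.undistortPoints(np.stack([u,v],-1).reshape(-1,1,2).astype(float),c["intrinsics"],c["dist"]).reshape(h,w,2)
    return np.dstack([n,np.ones((h,w))])
def cloud(c,d):   # world point per pixel from depth
    V=c["view"];P=(rays(c)*d[...,None]-V[:3,3])@V[:3,:3]
    P[d<=0]=np.nan;return P
def plane(c,z):   # world xy per pixel on plane z
    V=c["view"];D=rays(c)@V[:3,:3];o=-V[:3,:3].T@V[:3,3]
    return o+D*((z-o[2])/D[...,2])[...,None]
def yaw(s):  # tool rotation matrix
    from scipy.spatial.transform import Rotation as R
    return R.from_quat(s["eef_rot"]).as_matrix()
def rect(p):
    (x,y),(w,h),a=cv2.minAreaRect((p*1000).astype(np.float32));return [round(x),round(y),round(w),round(h),round(a,1)]
def circ(p):
    (x,y),r=cv2.minEnclosingCircle((p*1000).astype(np.float32));return [round(x),round(y),round(2*r)]
E
python3 - <<'E'
from h import *
for n in("top","scene"):
    c=camera_model(n);im=cv2.imread(f"pics/{n}0.png");d=np.load(f"pics/{n}0d.npy");P=cloud(c,d)
    print(n,"table z",np.nanmedian(P[150:250,240:290,2]) if n=="top" else "")
    inb=(P[...,0]>.3)&(P[...,0]<.85)&(abs(P[...,1])<.5)
    m=(inb&(P[...,2]>.03)&(P[...,2]<.13)).astype(np.uint8)
    k,L,st,ce=cv2.connectedComponentsWithStats(m)
    for i in range(1,k):
        if st[i,4]<150: continue
        Q=P[L==i];zt=np.percentile(Q[:,2],90);T=Q[abs(Q[:,2]-zt)<.004][:,:2]
        print("obj px",ce[i].round(),"z",round(zt,3),"rect",rect(T),"circ",circ(T))
    hsv=cv2.cvtColor(im,cv2.COLOR_BGR2HSV)
    m=(inb&(P[...,2]<.015)&(hsv[...,1]>85)&((hsv[...,0]<22)|(hsv[...,0]>170))).astype(np.uint8)
    m=cv2.morphologyEx(m,cv2.MORPH_OPEN,np.ones((3,3)))
    X=plane(c,.006)[...,:2];k,L,st,ce=cv2.connectedComponentsWithStats(m)
    for i in range(1,k):
        if st[i,4]<150: continue
        print("mat px",ce[i].round(),st[i,4],"rect",rect(X[L==i]),"circ",circ(X[L==i]))
E
```

```text
top table z -0.00012859761908901545
obj px [614.  52.] z 0.121 rect [831, -466, 75, 37, 60.4] circ [820, -460, 75]
obj px [370.  55.] z 0.084 rect [824, -91, 79, 51, 89.6] circ [837, -91, 79]
obj px [506.  68.] z 0.082 rect [789, -300, 121, 200, 0.1] circ [829, -300, 201]
obj px [166.  66.] z 0.075 rect [802, 239, 96, 148, 0.1] circ [828, 239, 149]
obj px [38. 81.] z 0.07 rect [782, 440, 52, 153, 49.8] circ [789, 448, 154]
obj px [629. 204.] z 0.083 rect [627, -481, 5, 142, 89.9] circ [627, -481, 142]
obj px [161. 177.] z 0.087 rect [626, 239, 54, 55, 90.0] circ [626, 239, 74]
obj px [332. 177.] z 0.085 rect [620, -14, 37, 37, 88.8] circ [620, -14, 39]
obj px [400. 236.] z 0.045 rect [532, -117, 43, 43, 86.2] circ [532, -116, 44]
obj px [ 13. 265.] z 0.072 rect [503, 462, 109, 30, 3.8] circ [502, 476, 109]
obj px [247. 240.] z 0.045 rect [532, 114, 42, 43, 75.1] circ [532, 114, 44]
obj px [474. 302.] z 0.076 rect [431, -219, 99, 45, 16.3] circ [431, -218, 105]
obj px [310. 294.] z 0.083 rect [449, 22, 65, 63, 88.5] circ [449, 21, 66]
obj px [165. 311.] z 0.07 rect [430, 226, 59, 59, 
[... 1491 characters left out ...]
5, 45]
obj px [ 17. 440.] z 0.099 rect [569, -484, 10, 86, 89.9] circ [569, -480, 86]
obj px [409. 403.] z 0.085 rect [826, -89, 80, 48, 89.6] circ [840, -90, 80]
obj px [279. 462.] z 0.084 rect [773, -250, 167, 47, 49.4] circ [791, -265, 167]
mat px [294. 234.] 1382 rect [454, 18, 140, 77, 11.1] circ [455, 17, 154]
mat px [444. 231.] 469 rect [639, 231, 88, 62, 38.4] circ [632, 242, 91]
mat px [176. 298.] 2268 rect [441, -215, 126, 138, 4.6] circ [434, -215, 140]
mat px [338. 299.] 2243 rect [620, -14, 100, 100, 31.6] circ [621, -14, 137]
mat px [219. 389.] 5931 rect [631, -256, 109, 142, 56.0] circ [623, -253, 161]
mat px [ 32. 429.] 417 rect [500, -480, 5, 180, 89.6] circ [500, -480, 180]
```

```bash
cat > go.py <<'E'
import sys
from h import *
# usage: go.py x y z(mm) toolx_deg : prints turn about tool z (rad), then shift in tool axes after that turn
x,y,z,a=map(float,sys.argv[1:5]);s=get_state();R=yaw(s);p=s["tool_pos"]*1000
cur=np.degrees(np.arctan2(R[1,0],R[0,0]));t=-np.radians((a-cur+90)%180-90)
b=np.radians(a);d=np.array([x,y,z])-p
print("t %.1f pos %s yaw %.1f tilt %.3f %.3f"%(s["clock"],p.round(1),cur,R[0,2],R[1,2]),"| turn z %.3f"%t,"shift x %.1f y %.1f z %.1f"%(d[0]*np.cos(b)+d[1]*np.sin(b),d[0]*np.sin(b)-d[1]*np.cos(b),-d[2]))
E
python3 go.py 621 -14 150 14.8
python3 - <<'E'
from h import *
pts=[];
for n in("top","scene"):
    c=camera_model(n);im=cv2.imread(f"pics/{n}0.png");P=cloud(c,np.load(f"pics/{n}0d.npy"));hsv=cv2.cvtColor(im,cv2.COLOR_BGR2HSV)
    m=((P[...,2]<.015)&(hsv[...,1]>85)&((hsv[...,0]<22)|(hsv[...,0]>170))).astype(np.uint8)
    m=cv2.morphologyEx(m,cv2.MORPH_OPEN,np.ones((3,3)))>0
    X=plane(c,.006)[...,:2]
    for nm,cx,cy,r in(("large",.434,-.216,.09),("small",.63,.241,.06),("board",.617,-.25,.085)):
        print(n,nm,circ(X[m&(np.hypot(X[...,0]-cx,X[...,1]-cy)<r)]), rect(X[m&(np.hypot(X[...,0]-cx,X[...,1]-cy)<r)]))
E
```

```text
t 0.1 pos [ 159.2 -603.8  249. ] yaw 14.8 tilt -0.001 0.002 | turn z -0.000 shift x 597.2 y -452.3 z 99.0
top large [431, -216, 137] [433, -213, 120, 136, 54.1]
top small [623, 240, 86] [611, 230, 47, 86, 39.6]
top board [621, -251, 157] [628, -256, 106, 139, 56.1]
scene large [434, -215, 140] [441, -215, 126, 138, 4.6]
scene small [632, 242, 91] [639, 231, 88, 62, 38.4]
scene board [622, -252, 159] [631, -256, 109, 140, 56.1]
```

```bash
python3 -m inch '1 .01 -.0075 0 0 0 0;1 .02 -.015 0 0 0 0;1 .03 -.0227 0 0 0 0;1 .03 -.0227 0 0 0 0;1 .03 -.0227 0 0 0 0;1 .03 -.0227 0 0 0 0;1 .03 -.0227 0 0 0 0;1 .03 -.0227 0 0 0 0;1 .03 -.0227 0 0 0 0;1 .03 -.0227 0 0 0 0;1 .03 -.0227 0 0 0 0;1 .03 -.0227 0 0 0 0;1 .03 -.0227 0 0 0 0;1 .03 -.0227 0 0 0 0;1 .03 -.0227 0 0 0 0;1 .03 -.0227 0 0 0 0;1 .03 -.0227 0 0 0 0;1 .03 -.0227 0 0 0 0;1 .03 -.0227 0 0 0 0;1 .03 -.0227 0 0 0 0' 25
python3 go.py 621 -14 150 14.8
```

```text
clock: 1.77
tool_pos: [0.6008, -0.0393, 0.2496]
eef_rot: [0.992, 0.129, -0.0, -0.0]
contact_force: [0.0, -0.6, -0.2]
opening: 1.001
finger_force: 0.0
t 1.8 pos [600.8 -39.3 249.6] yaw 14.8 tilt -0.001 0.000 | turn z 0.001 shift x 26.0 y -19.3 z 99.6
```

```bash
python3 -m inch '1 .013 -.01 .02 0 0 0;1 .013 -.009 .02 0 0 0;1 0 0 .02 0 0 0;1 0 0 .02 0 0 0;1 0 0 .02 0 0 0;1 0 0 0 0 0 0'
python3 go.py 621 -14 42 14.8
python3 - <<'E'
from h import *
p,d=snapshot("wrist");cv2.imwrite("pics/w1.png",p[:,:,::-1]);c=camera_model("wrist");P=cloud(c,d)
T=P[abs(P[...,2]-.084)<.005][:,:2];T=T[np.hypot(*(T-[.621,-.014]).T)<.04];print(len(T),circ(T))
E
```

```text
clock: 2.27
tool_pos: [0.6174, -0.016, 0.1458]
eef_rot: [0.992, 0.129, -0.004, -0.001]
contact_force: [-0.8, 0.2, -0.3]
opening: 0.998
finger_force: 0.0
t 2.3 pos [617.4 -16.  145.8] yaw 14.8 tilt -0.008 0.000 | turn z 0.001 shift x 3.9 y -1.0 z 103.8
3979 [624, -13, 40]
```

View pics/w1.png

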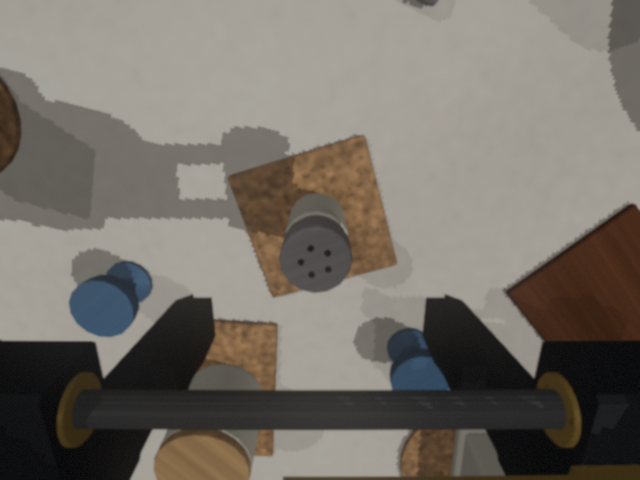

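The wrist view shows the shaker top at about (316, 252), centred between the fingertips (205 and 430). I'm descending to grip it.

```bash
python3 -m inch '1 .005 -.001 .015 0 0 0;1 0 0 .02 0 0 0;1 0 0 .02 0 0 0;1 0 0 .02 0 0 0;1 0 0 .015 0 0 0;1 0 0 .01 0 0 0;1 0 0 .004 0 0 0;-1 0 0 0 0 0 0;-1 0 0 0 0 0 0;-1 0 0 0 0 0 0;-1 0 0 0 0 0 0;-1 0 0 0 0 0 0;-1 0 0 0 0 0 0;-1 0 0 0 0 0 0;-1 0 0 0 0 0 0;-1 0 0 0 0 0 0' 25
python3 go.py 617 -248 42 14.8
```

```text
clock: 3.65
tool_pos: [0.6256, -0.0144, 0.046]
eef_rot: [0.992, 0.129, 0.0, -0.0]
contact_force: [-0.9, 0.7, 3.6]
opening: 0.448
finger_force: 25.0
t 3.6 pos [625.6 -14.4  46. ] yaw 14.8 tilt 0.000 0.001 | turn z -0.000 shift x -67.9 y 223.7 z 4.0
```

```bash
python3 -m inch '-1 0 0 -.005 0 0 0;-1 0 0 -.015 0 0 0;-1 0 0 -.02 0 0 0;-1 -.004 .012 -.015 0 0 0;-1 -.007 .023 -.005 0 0 0;-1 -.008 .027 0 0 0 0;-1 -.008 .027 0 0 0 0;-1 -.008 .027 0 0 0 0;-1 -.008 .027 0 0 0 0;-1 -.008 .027 0 0 0 0;-1 -.008 .024 0 0 0 0;-1 -.005 .018 0 0 0 0;-1 -.003 .009 0 0 0 0;-1 0 .003 0 0 0 0;-1 0 0 0 0 0 0;-1 0 0 0 0 0 0' 
python3 go.py 617 -248 47 14.8
```

```text
clock: 4.98
tool_pos: [0.6182, -0.2464, 0.1056]
eef_rot: [0.992, 0.13, 0.0, -0.001]
contact_force: [-0.8, 0.6, -1.5]
opening: 0.45
finger_force: 25.0
t 5.0 pos [ 618.2 -246.4  105.6] yaw 14.9 tilt -0.000 0.002 | turn z 0.001 shift x -1.6 y 1.2 z 58.6
```

```bash
python3 -m inch '-1 0 0 .01 0 0 0;-1 0 0 .018 0 0 0;-1 0 0 .015 0 0 0;-1 0 0 .008 0 0 0;-1 0 0 .004 0 0 0;-1 0 0 .002 0 0 0;-1 0 0 .0015 0 0 0;-1 0 0 .001 0 0 0;-1 0 0 0 0 0 0;-1 0 0 0 0 0 0'
```

```text
clock: 5.82
tool_pos: [0.6182, -0.2488, 0.0468]
eef_rot: [0.992, 0.128, 0.0, 0.0]
contact_force: [-0.2, -0.8, -1.2]
opening: 0.448
finger_force: 25.0
```

```bash
python3 -m inch '-1 0 0 .0008 0 0 0;-1 0 0 0 0 0 0;-1 0 0 0 0 0 0'; python3 -m inch '-1 0 0 .0005 0 0 0;-1 0 0 0 0 0 0;-1 0 0 0 0 0 0'
```

```text
clock: 6.07
tool_pos: [0.6183, -0.2488, 0.046]
eef_rot: [0.992, 0.128, 0.001, 0.0]
contact_force: [0.0, 0.5, 2.1]
opening: 0.446
finger_force: 25.0
clock: 6.32
tool_pos: [0.6183, -0.2488, 0.046]
eef_rot: [0.992, 0.129, 0.0, 0.0]
contact_force: [-0.9, 0.6, 6.1]
opening: 0.446
finger_force: 25.0
```

```bash
python3 -m inch '0 0 0 0 0 0 0;.3 0 0 0 0 0 0;1 0 0 0 0 0 0;1 0 0 0 0 0 0;1 0 0 0 0 0 0;1 0 0 -.01 0 0 0;1 0 0 -.03 0 0 0;1 0 0 -.035 0 0 0;1 0 0 -.03 0 0 .05;1 0 0 0 0 0 .11;1 0 0 0 0 0 .1;1 0 0 0 0 0 0'
python3 go.py 628 240 150 0
```

```text
clock: 7.32
tool_pos: [0.6183, -0.2486, 0.1515]
eef_rot: [1.0, -0.002, 0.001, 0.0]
contact_force: [0.3, 0.1, 0.7]
opening: 1.0
finger_force: 0.0
t 7.3 pos [ 618.3 -248.6  151.5] yaw -0.3 tilt 0.002 -0.001 | turn z -0.005 shift x 9.7 y -488.6 z 1.5
```

```bash
python3 -m inch '1 0 -.01 0 0 0 0;1 0 -.025 0 0 0 0;1 0 -.035 0 0 0 0;1 .001 -.036 0 0 0 0;1 .001 -.036 0 0 0 0;1 .001 -.036 0 0 0 0;1 .001 -.036 0 0 0 0;1 .001 -.036 0 0 0 0;1 .001 -.036 0 0 0 0;1 .001 -.036 0 0 0 0;1 .001 -.036 0 0 0 0;1 .001 -.036 0 0 0 0;1 .001 -.036 0 0 0 0;1 0 -.03 0 0 0 0;1 0 -.02 0 0 0 0;1 0 -.008 0 0 0 0;1 0 0 0 0 0 0'
python3 go.py 628 240 42 0
python3 - <<'E'
from h import *
c=camera_model("wrist");p,d=snapshot("wrist");cv2.imwrite("pics/w2.png",p[:,:,::-1]);P=cloud(c,d)
T=P[abs(P[...,2]-.086)<.005][:,:2];T=T[np.hypot(*(T-[.628,.24]).T)<.06];print(len(T),rect(T))
E
```

```text
clock: 8.73
tool_pos: [0.6275, 0.2429, 0.1494]
eef_rot: [1.0, 0.002, -0.001, -0.001]
contact_force: [-1.0, 0.4, -0.1]
opening: 1.003
finger_force: 0.0
t 8.7 pos [627.5 242.9 149.4] yaw 0.2 tilt -0.001 0.002 | turn z 0.004 shift x 0.5 y 2.9 z 107.4
9076 [629, 241, 54, 55, 89.7]
```

View pics/w2.png

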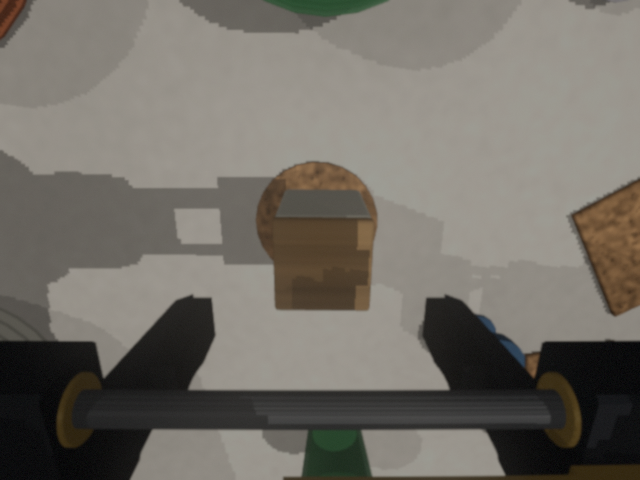

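The caddy top sits at columns 274–371, square to the fingers and almost centred. I'm going down to grip it.

```bash
python3 -m inch '1 .001 .001 .016 0 0 0;1 0 0 .02 0 0 0;1 0 0 .02 0 0 0;1 0 0 .02 0 0 0;1 0 0 .015 0 0 0;1 0 0 .01 0 0 0;1 0 0 .005 0 0 0;1 0 0 0 0 0 0;-1 0 0 0 0 0 0;-1 0 0 0 0 0 0;-1 0 0 0 0 0 0;-1 0 0 0 0 0 0;-1 0 0 0 0 0 0;-1 0 0 0 0 0 0;-1 0 0 0 0 0 0;-1 0 0 0 0 0 0' 30
python3 go.py 621 -14 42 31.5
```

```text
clock: 10.12
tool_pos: [0.6303, 0.2396, 0.0446]
eef_rot: [1.0, -0.001, 0.001, -0.001]
contact_force: [-0.5, 2.9, 4.1]
opening: 0.607
finger_force: 30.0
t 10.1 pos [630.3 239.6  44.6] yaw -0.1 tilt 0.001 0.002 | turn z -0.551 shift x -140.4 y 211.4 z 2.6
```

```bash
python3 -m inch '-1 0 0 -.005 0 0 0;-1 0 0 -.015 0 0 0;-1 0 0 -.02 0 0 -.05;-1 0 0 -.02 0 0 -.1;-1 0 0 -.01 0 0 -.11;-1 0 0 0 0 0 -.11;-1 0 0 0 0 0 -.11;-1 0 0 0 0 0 -.07;-1 0 0 0 0 0 0;-1 0 0 0 0 0 0'
python3 go.py 621.5 -14 45 31.5
```

```text
clock: 10.95
tool_pos: [0.6298, 0.2372, 0.1141]
eef_rot: [0.963, 0.269, -0.0, 0.001]
contact_force: [0.6, -0.7, -3.7]
opening: 0.609
finger_force: 30.0
t 10.9 pos [629.8 237.2 114.1] yaw 31.2 tilt -0.001 -0.001 | turn z -0.005 shift x -138.3 y 209.9 z 69.1
```

```bash
python3 -m inch '-1 -.005 .008 0 0 0 -.005;-1 -.012 .018 0 0 0 0;-1 -.018 .0275 0 0 0 0;-1 -.018 .0275 0 0 0 0;-1 -.018 .0275 0 0 0 0;-1 -.018 .0275 0 0 0 0;-1 -.018 .0275 0 0 0 0;-1 -.015 .022 0 0 0 0;-1 -.01 .015 0 0 0 0;-1 -.005 .007 0 0 0 0;-1 0 .001 0 0 0 0;-1 0 0 0 0 0 0;-1 0 0 0 0 0 0'
python3 go.py 621.5 -14 45 31.5
python3 - <<'E'
from h import *
print([np.round(get_state()["tool_pos"]*1000,1).tolist() for _ in range(3)])
def mat(n):
    c=camera_model(n);p,d=snapshot(n);cv2.imwrite(f"pics/{n}3.png",p[:,:,::-1]);P=cloud(c,d);hsv=cv2.cvtColor(p,cv2.COLOR_RGB2HSV)
    X=plane(c,.006)[...,:2];m=(P[...,2]<.015)&(hsv[...,1]>85)&((hsv[...,0]<22)|(hsv[...,0]>170))
    m=cv2.morphologyEx(m.astype(np.uint8),cv2.MORPH_OPEN,np.ones((3,3)))>0
    m&=np.hypot(X[...,0]-.62,X[...,1]+.014)<.09
    print(n,m.sum(),rect(X[m]))
    T=P[(abs(P[...,2]-.154)<.006)&(np.hypot(P[...,0]-.62,P[...,1]+.014)<.05)][:,:2]
    if len(T)>50:print("top face",len(T),rect(T))
mat("wrist");mat("scene")
E
```

```text
clock: 12.03
tool_pos: [0.6229, -0.0084, 0.114]
eef_rot: [0.962, 0.274, 0.0, -0.001]
contact_force: [0.3, 0.7, -2.3]
opening: 0.612
finger_force: 30.0
t 12.0 pos [622.9  -8.4 114. ] yaw 31.8 tilt 0.000 0.002 | turn z 0.005 shift x -4.1 y 4.0 z 69.0
[[622.9, -8.4, 114.0], [622.9, -8.4, 114.0], [622.9, -8.4, 114.0]]
wrist 11367 [632, -5, 72, 98, 31.5]
top face 21727 [623, -9, 53, 88, 32.0]
scene 2462 [620, -14, 100, 100, 31.6]
top face 219 [622, -2, 52, 25, 44.7]
```

View pics/wrist3.png

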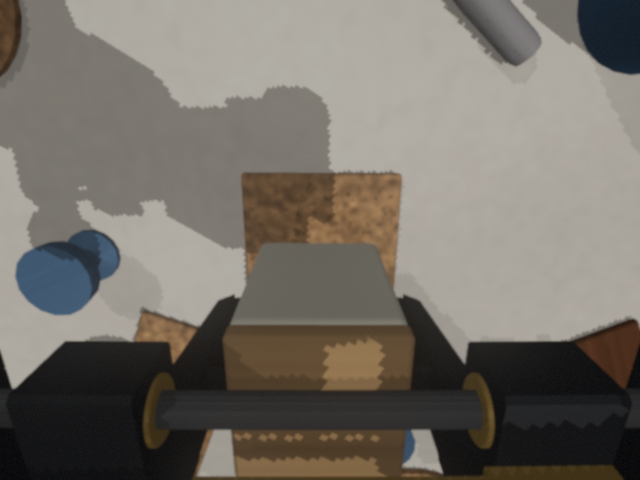

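The mat's far edge is at row 173, columns 243–400, and the caddy sits parallel to it. A shift of about 3 mm is needed before lowering.

```bash
python3 -m inch '-1 -.003 .003 .01 0 0 0;-1 0 0 .018 0 0 0;-1 0 0 .018 0 0 0;-1 0 0 .012 0 0 0;-1 0 0 .005 0 0 0;-1 0 0 .003 0 0 0;-1 0 0 .0015 0 0 0;-1 0 0 .001 0 0 0;-1 0 0 0 0 0 0;-1 0 0 0 0 0 0';python3 -m inch '-1 0 0 .0008 0 0 0;-1 0 0 0 0 0 0;-1 0 0 0 0 0 0'
```

```text
clock: 12.97
tool_pos: [0.6223, -0.0152, 0.0461]
eef_rot: [0.962, 0.273, 0.001, 0.0]
contact_force: [0.3, -1.1, -3.9]
opening: 0.608
finger_force: 30.0
clock: 13.22
tool_pos: [0.6219, -0.0152, 0.0449]
eef_rot: [0.962, 0.273, 0.0, 0.0]
contact_force: [-0.7, 0.1, -2.5]
opening: 0.61
finger_force: 30.0
```

```bash
python3 -m inch '-1 0 0 .0006 0 0 0;-1 0 0 0 0 0 0;-1 0 0 0 0 0 0';python3 -m inch '-1 0 0 .0004 0 0 0;-1 0 0 0 0 0 0;-1 0 0 0 0 0 0'
```

```text
clock: 13.47
tool_pos: [0.6219, -0.0152, 0.0446]
eef_rot: [0.962, 0.273, 0.0, 0.0]
contact_force: [-1.8, -0.7, 3.1]
opening: 0.609
finger_force: 30.0
clock: 13.72
tool_pos: [0.6219, -0.0152, 0.0446]
eef_rot: [0.962, 0.273, 0.0, 0.0]
contact_force: [-2.5, 0.1, 7.1]
opening: 0.611
finger_force: 30.0
```

Touching; next I release, rise and go back to the shaker on the board.

```bash
python3 -m inch '.4 0 0 0 0 0 0;.6 0 0 0 0 0 0;1 0 0 0 0 0 0;1 0 0 0 0 0 0;1 0 0 0 0 0 0;1 0 0 -.01 0 0 0;1 0 0 -.03 0 0 0;1 0 0 -.035 0 0 0;1 0 0 -.03 0 0 .05;1 0 0 0 0 0 .12;1 0 0 0 0 0 .12;1 0 0 0 0 0 0;1 0 0 0 0 0 0'
python3 go.py 618 -249 150 14.8; python3 - <<'E'
from h import *
for n in("top","scene"):
    c=camera_model(n);p,d=snapshot(n);P=cloud(c,d)
    for nm,cx,cy,z in(("shaker",.618,-.249,.084),("caddy",.62,-.014,.086)):
        T=P[(abs(P[...,2]-z)<.005)&(np.hypot(P[...,0]-cx,P[...,1]-cy)<.05)][:,:2]
        if len(T)>50:print(n,nm,len(T),rect(T))
E
```

```text
clock: 14.8
tool_pos: [0.6217, -0.0151, 0.1491]
eef_rot: [0.991, 0.133, 0.0, 0.0]
contact_force: [1.3, -0.1, 0.5]
opening: 1.001
finger_force: 0.0
t 14.8 pos [621.7 -15.1 149.1] yaw 15.3 tilt 0.000 -0.000 | turn z 0.008 shift x -63.3 y 225.2 z -0.9
top caddy 450 [612, 0, 59, 31, 1.6]
scene shaker 681 [616, -250, 38, 39, 54.5]
scene caddy 743 [621, -17, 54, 56, 31.3]
```

```bash
python3 -m inch '1 -.004 .013 0 0 0 .008;1 -.009 .03 0 0 0 0;1 -.01 .035 0 0 0 0;1 -.01 .035 0 0 0 0;1 -.01 .035 0 0 0 0;1 -.01 .035 0 0 0 0;1 -.007 .025 0 0 0 0;1 -.004 .013 0 0 0 0;1 0 .004 0 0 0 0;1 0 0 0 0 0 0;1 0 0 0 0 0 0'
python3 go.py 617 -249 45 14.8
```

```text
clock: 15.82
tool_pos: [0.6171, -0.2464, 0.1484]
eef_rot: [0.992, 0.128, 0.0, -0.001]
contact_force: [0.4, 0.5, -0.7]
opening: 1.0
finger_force: 0.0
t 15.8 pos [ 617.1 -246.4  148.4] yaw 14.8 tilt 0.000 0.002 | turn z -0.001 shift x -0.8 y 2.5 z 103.4
```

```bash
python3 -m inch '1 -.001 .0025 .015 0 0 0;1 0 0 .02 0 0 0;1 0 0 .02 0 0 0;1 0 0 .02 0 0 0;1 0 0 .015 0 0 0;1 0 0 .009 0 0 0;1 0 0 .004 0 0 0;1 0 0 0 0 0 0;-1 0 0 0 0 0 0;-1 0 0 0 0 0 0;-1 0 0 0 0 0 0;-1 0 0 0 0 0 0;-1 0 0 0 0 0 0;-1 0 0 0 0 0 0;-1 0 0 0 0 0 0;-1 0 0 0 0 0 0;-1 0 0 0 0 0 0' 25
python3 go.py 628 241 45 14.8
```

```text
clock: 17.23
tool_pos: [0.6163, -0.2513, 0.0457]
eef_rot: [0.992, 0.127, -0.0, -0.0]
contact_force: [-0.3, 0.9, 2.4]
opening: 0.447
finger_force: 25.0
t 17.2 pos [ 616.3 -251.3   45.7] yaw 14.6 tilt -0.000 0.000 | turn z -0.003 shift x 137.1 y -473.0 z 0.7
```

```bash
python3 -m inch '-1 0 0 -.006 0 0 0;-1 0 0 -.018 0 0 0;-1 0 0 -.025 0 0 0;-1 0 0 -.03 0 0 0;-1 0 0 -.023 0 0 0;-1 0 0 -.008 0 0 0;-1 .003 -.011 0 0 0 0;-1 .006 -.021 0 0 0 0;-1 .009 -.031 0 0 0 0;-1 .01 -.034 0 0 0 0;-1 .01 -.034 0 0 0 0;-1 .01 -.034 0 0 0 0;-1 .01 -.034 0 0 0 0;-1 .01 -.034 0 0 0 0;-1 .01 -.034 0 0 0 0;-1 .01 -.034 0 0 0 0;-1 .01 -.034 0 0 0 0;-1 .01 -.034 0 0 0 0;-1 .01 -.034 0 0 0 0;-1 .008 -.028 0 0 0 0'
python3 -m inch '-1 .006 -.021 0 0 0 0;-1 .003 -.011 0 0 0 0;-1 .001 -.004 0 0 0 0;-1 0 0 0 0 0 0;-1 0 0 0 0 0 0'
python3 go.py 628 241 47 14.8;python3 - <<'E'
from h import *
P0=[]
for n in("wrist","scene","top"):
    c=camera_model(n);p,d=snapshot(n);cv2.imwrite(f"pics/{n}4.png",p[:,:,::-1]);P=cloud(c,d);hsv=cv2.cvtColor(p,cv2.COLOR_RGB2HSV)
    X=plane(c,.006)[...,:2];m=(P[...,2]<.015)&(hsv[...,1]>85)&((hsv[...,0]<22)|(hsv[...,0]>170))
    m=cv2.morphologyEx(m.astype(np.uint8),cv2.MORPH_OPEN,np.ones((3,3)))>0
    m&=np.hypot(X[...,0]-.628,X[...,1]-.241)<.07
    if m.sum()>50: print(n,m.sum(),circ(X[m]),rect(X[m]))
E
```

```text
clock: 18.9
tool_pos: [0.6272, 0.2013, 0.1534]
eef_rot: [0.992, 0.129, -0.002, -0.0]
contact_force: [0.1, 0.8, -1.5]
opening: 0.449
finger_force: 25.0
clock: 19.32
tool_pos: [0.6301, 0.2321, 0.1548]
eef_rot: [0.992, 0.126, -0.001, 0.001]
contact_force: [-0.1, -0.6, -0.9]
opening: 0.449
finger_force: 25.0
t 19.3 pos [630.1 232.1 154.8] yaw 14.5 tilt -0.001 -0.003 | turn z -0.005 shift x 0.3 y -9.2 z 107.8
wrist 9640 [630, 246, 88] [633, 247, 81, 88, 27.1]
scene 1336 [629, 243, 92] [630, 243, 89, 88, 49.5]
top 1983 [626, 243, 88] [623, 241, 80, 87, 38.4]
```

View pics/wrist4.png

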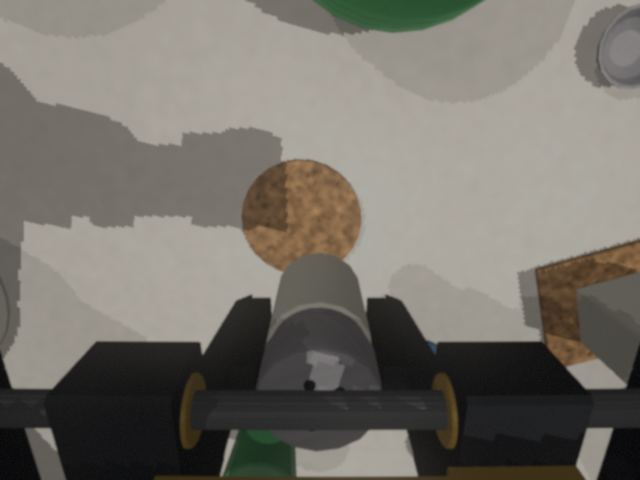

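The mat is clearly visible, centred at pixel (301, 215), which is about (629, 243) mm. I need to shift about 11 mm along −y of the tool, then lower.

```bash
python3 -m inch '-1 .002 -.006 .01 0 0 0;-1 0 -.005 .02 0 0 0;-1 0 0 .025 0 0 0;-1 0 0 .022 0 0 0;-1 0 0 .015 0 0 0;-1 0 0 .008 0 0 0;-1 0 0 .004 0 0 0;-1 0 0 .002 0 0 0;-1 0 0 .001 0 0 0;-1 0 0 0 0 0 0;-1 0 0 0 0 0 0';python3 -m inch '-1 0 0 .001 0 0 0;-1 0 0 0 0 0 0;-1 0 0 0 0 0 0'
```

```text
clock: 20.38
tool_pos: [0.6301, 0.2459, 0.0497]
eef_rot: [0.992, 0.127, 0.001, -0.0]
contact_force: [0.3, 0.8, -1.0]
opening: 0.448
finger_force: 25.0
clock: 20.63
tool_pos: [0.6295, 0.2457, 0.0479]
eef_rot: [0.992, 0.127, 0.0, -0.0]
contact_force: [0.2, 0.1, -1.3]
opening: 0.447
finger_force: 25.0
```

```bash
python3 -m inch '-1 0 .002 0 0 0 0;-1 0 0 .001 0 0 0;-1 0 0 0 0 0 0;-1 0 0 0 0 0 0';python3 -m inch '-1 0 0 .0006 0 0 0;-1 0 0 0 0 0 0;-1 0 0 0 0 0 0';python3 -m inch '-1 0 0 .0006 0 0 0;-1 0 0 0 0 0 0;-1 0 0 0 0 0 0'
```

```text
clock: 20.97
tool_pos: [0.6298, 0.2436, 0.0465]
eef_rot: [0.992, 0.127, -0.0, 0.0]
contact_force: [-0.4, 0.3, -0.9]
opening: 0.448
finger_force: 25.0
clock: 21.22
tool_pos: [0.6298, 0.2438, 0.046]
eef_rot: [0.992, 0.127, -0.0, 0.0]
contact_force: [1.0, 0.2, -0.0]
opening: 0.444
finger_force: 25.0
clock: 21.47
tool_pos: [0.6299, 0.2438, 0.0457]
eef_rot: [0.992, 0.127, 0.0, -0.0]
contact_force: [-1.0, 0.5, 2.5]
opening: 0.449
finger_force: 25.0
```

Down. Release, then on to the jar at (451, 22).

```bash
python3 -m inch '0 0 0 0 0 0 0;.3 0 0 0 0 0 0;1 0 0 0 0 0 0;1 0 0 0 0 0 0;1 0 0 0 0 0 0;1 0 0 -.01 0 0 0;1 0 0 -.03 0 0 0;1 0 0 -.035 0 0 0;1 0 0 -.03 0 0 0;1 0 0 0 0 0 0;1 0 0 0 0 0 0'
python3 go.py 451.5 22 150 14.8
```

```text
clock: 22.38
tool_pos: [0.6313, 0.2443, 0.1534]
eef_rot: [0.992, 0.127, 0.003, -0.001]
contact_force: [-0.7, 0.7, 0.3]
opening: 0.999
finger_force: 0.0
t 22.4 pos [631.3 244.3 153.4] yaw 14.6 tilt 0.005 0.002 | turn z -0.004 shift x -230.7 y 169.0 z 3.4
```

```bash
python3 -m inch '1 -.009 .0066 0 0 0 0;1 -.02 .0147 0 0 0 0;1 -.027 .0198 0 0 0 0;1 -.027 .0198 0 0 0 0;1 -.027 .0198 0 0 0 0;1 -.027 .0198 0 0 0 0;1 -.027 .0198 0 0 0 0;1 -.027 .0198 0 0 0 0;1 -.02 .0147 0 0 0 0;1 -.012 .0088 0 0 0 0;1 -.006 .0044 0 0 0 0;1 0 0 0 0 0 0;1 0 0 0 0 0 0'
python3 - <<'E'
from h import *
for n in("wrist","scene"):
    c=camera_model(n);p,d=snapshot(n);cv2.imwrite(f"pics/{n}5.png",p[:,:,::-1]);P=cloud(c,d)
    for nm,cx,cy,z in(("jar",.451,.022,.082),("shaker",.629,.243,.084)):
        T=P[(abs(P[...,2]-z)<.005)&(np.hypot(P[...,0]-cx,P[...,1]-cy)<.06)][:,:2]
        if len(T)>50:print(n,nm,len(T),circ(T))
E
python3 go.py 451.5 22 43 14.8
```

```text
clock: 23.47
tool_pos: [0.4511, 0.024, 0.1501]
eef_rot: [0.992, 0.127, 0.0, -0.0]
contact_force: [-0.7, -0.0, 0.3]
opening: 0.998
finger_force: 0.0
wrist jar 10048 [452, 23, 66]
scene jar 829 [452, 22, 67]
scene shaker 308 [629, 243, 41]
t 23.6 pos [451.7  24.8 150.3] yaw 14.7 tilt 0.001 0.001 | turn z -0.002 shift x -0.9 y 2.6 z 107.3
```

```bash
python3 -m inch '1 0 .002 .016 0 0 0;1 0 0 .02 0 0 0;1 0 0 .02 0 0 0;1 0 0 .02 0 0 0;1 0 0 .015 0 0 0;1 0 0 .01 0 0 0;1 0 0 .005 0 0 0;1 0 0 0 0 0 0;-1 0 0 0 0 0 0;-1 0 0 0 0 0 0;-1 0 0 0 0 0 0;-1 0 0 0 0 0 0;-1 0 0 0 0 0 0;-1 0 0 0 0 0 0;-1 0 0 0 0 0 0' 30
python3 go.py 617 -248 45 14.8
```

```text
clock: 24.82
tool_pos: [0.4519, 0.0217, 0.0453]
eef_rot: [0.992, 0.127, 0.001, -0.0]
contact_force: [-0.7, 1.2, 6.3]
opening: 0.738
finger_force: 30.0
t 24.8 pos [451.9  21.7  45.3] yaw 14.6 tilt 0.001 0.000 | turn z -0.003 shift x 90.8 y 302.9 z 0.3
```

```bash
python3 -m inch '-1 0 0 -.006 0 0 0;-1 0 0 -.018 0 0 0;-1 0 0 -.025 0 0 0;-1 0 0 -.021 0 0 0;-1 0 0 -.01 0 0 0;-1 .003 .01 0 0 0 0;-1 .006 .02 0 0 0 0;-1 .009 .03 0 0 0 0;-1 .009 .03 0 0 0 0;-1 .009 .03 0 0 0 0;-1 .009 .03 0 0 0 0;-1 .009 .03 0 0 0 0;-1 .009 .03 0 0 0 0;-1 .009 .03 0 0 0 0;-1 .008 .0265 0 0 0 0;-1 .006 .02 0 0 0 0;-1 .003 .01 0 0 0 0;-1 .002 .006 0 0 0 0;-1 0 0 0 0 0 0;-1 0 0 0 0 0 0'
python3 go.py 617 -248 45 14.8
```

```text
clock: 26.48
tool_pos: [0.6148, -0.2479, 0.1236]
eef_rot: [0.992, 0.127, -0.001, -0.001]
contact_force: [-0.1, -0.6, -2.2]
opening: 0.741
finger_force: 30.0
t 26.5 pos [ 614.8 -247.9  123.6] yaw 14.6 tilt -0.003 0.001 | turn z -0.004 shift x 2.1 y 0.7 z 78.6
```

```bash
python3 -m inch '-1 .001 0 .01 0 0 0;-1 0 0 .02 0 0 0;-1 0 0 .022 0 0 0;-1 0 0 .013 0 0 0;-1 0 0 .006 0 0 0;-1 0 0 .003 0 0 0;-1 0 0 .0015 0 0 0;-1 0 0 .001 0 0 0;-1 0 0 0 0 0 0;-1 0 0 0 0 0 0';python3 -m inch '-1 0 0 .001 0 0 0;-1 0 0 0 0 0 0;-1 0 0 0 0 0 0';python3 -m inch '-1 0 0 .0008 0 0 0;-1 0 0 0 0 0 0;-1 0 0 0 0 0 0'
```

```text
clock: 27.32
tool_pos: [0.6173, -0.2483, 0.049]
eef_rot: [0.992, 0.127, 0.0, 0.0]
contact_force: [0.2, -0.4, -2.1]
opening: 0.741
finger_force: 30.0
clock: 27.57
tool_pos: [0.6167, -0.2481, 0.0473]
eef_rot: [0.992, 0.127, -0.0, 0.0]
contact_force: [-0.3, -0.7, -2.3]
opening: 0.741
finger_force: 30.0
clock: 27.82
tool_pos: [0.6166, -0.2481, 0.0462]
eef_rot: [0.992, 0.127, -0.0, 0.0]
contact_force: [-0.6, 0.1, -2.5]
opening: 0.742
finger_force: 30.0
```

```bash
python3 -m inch '-1 0 0 .0007 0 0 0;-1 0 0 0 0 0 0;-1 0 0 0 0 0 0';python3 -m inch '-1 0 0 .0006 0 0 0;-1 0 0 0 0 0 0;-1 0 0 0 0 0 0'
```

```text
clock: 28.07
tool_pos: [0.6167, -0.2481, 0.0455]
eef_rot: [0.992, 0.127, -0.0, 0.0]
contact_force: [-0.8, 0.2, -2.5]
opening: 0.742
finger_force: 30.0
clock: 28.32
tool_pos: [0.6167, -0.2481, 0.0455]
eef_rot: [0.992, 0.127, -0.0, 0.0]
contact_force: [-1.3, 0.9, 3.8]
opening: 0.736
finger_force: 30.0
```

Touching; release and go to the butter dish, near (434, −218) with its long axis at 16.2°.

```bash
python3 -m inch '.6 0 0 0 0 0 0;.8 0 0 0 0 0 0;1 0 0 0 0 0 0;1 0 0 0 0 0 0;1 0 0 -.01 0 0 0;1 0 0 -.03 0 0 0;1 0 0 -.035 0 0 0;1 0 0 -.03 0 0 0;1 0 0 0 0 0 -.028;1 0 0 0 0 0 0;1 0 0 0 0 0 0'
python3 go.py 434 -218 150 16.2
```

```text
clock: 29.23
tool_pos: [0.6163, -0.248, 0.15]
eef_rot: [0.99, 0.141, -0.001, -0.0]
contact_force: [0.1, -0.6, 0.3]
opening: 1.001
finger_force: 0.0
t 29.2 pos [ 616.3 -248.   150. ] yaw 16.2 tilt -0.001 -0.000 | turn z -0.000 shift x -166.7 y -79.7 z 0.0
```

```bash
python3 -m inch '1 -.01 -.005 0 0 0 0;1 -.02 -.0095 0 0 0 0;1 -.03 -.0143 0 0 0 0;1 -.03 -.0143 0 0 0 0;1 -.03 -.0143 0 0 0 0;1 -.025 -.012 0 0 0 0;1 -.014 -.0065 0 0 0 0;1 -.0065 -.003 0 0 0 0;1 0 0 0 0 0 0;1 0 0 0 0 0 0'
python3 - <<'E'
from h import *
for n in("wrist","scene"):
    c=camera_model(n);p,d=snapshot(n);cv2.imwrite(f"pics/{n}6.png",p[:,:,::-1]);P=cloud(c,d)
    for nm,cx,cy,z in(("butter",.434,-.218,.074),):
        T=P[(abs(P[...,2]-z)<.004)&(np.hypot(P[...,0]-cx,P[...,1]-cy)<.07)][:,:2]
        if len(T)>50:print(n,nm,len(T),rect(T))
    hsv=cv2.cvtColor(p,cv2.COLOR_RGB2HSV);X=plane(c,.006)[...,:2];m=(P[...,2]<.015)&(hsv[...,1]>85)&((hsv[...,0]<22)|(hsv[...,0]>170))
    m=cv2.morphologyEx(m.astype(np.uint8),cv2.MORPH_OPEN,np.ones((3,3)))>0
    m&=np.hypot(X[...,0]-.452,X[...,1]-.017)<.095
    if m.sum()>50: print(n,"oblong",m.sum(),rect(X[m]))
E
python3 go.py 434 -218 43 16.2
```

```text
clock: 30.07
tool_pos: [0.4367, -0.2185, 0.1497]
eef_rot: [0.99, 0.141, 0.0, -0.0]
contact_force: [1.7, 0.5, -0.6]
opening: 1.0
finger_force: 0.0
wrist butter 10929 [433, -218, 99, 45, 16.3]
wrist oblong 9961 [457, -9, 142, 42, 2.0]
scene butter 1316 [434, -219, 100, 45, 15.9]
scene oblong 2348 [454, 17, 140, 77, 11.0]
t 30.2 pos [ 437.6 -218.5  149.9] yaw 16.2 tilt 0.001 -0.000 | turn z 0.000 shift x -3.3 y -1.5 z 106.9
```

View pics/wrist6.png

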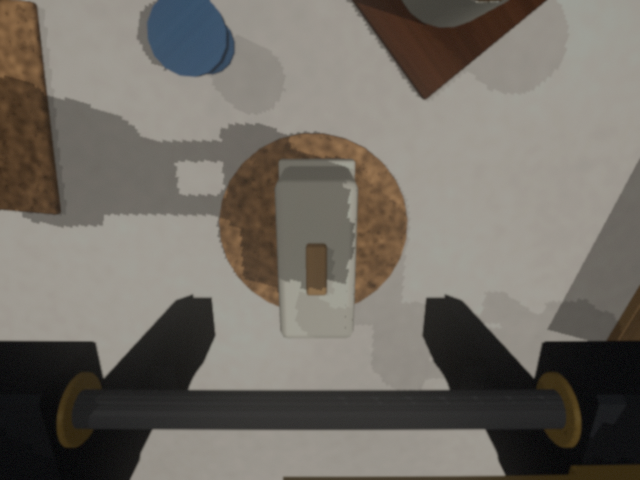

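The dish lies straight between the fingers, with its knob at (316, 268). A shift of −3.5 mm in x and −1 mm in y, then down.

```bash
python3 -m inch '1 -.0035 -.001 .014 0 0 0;1 0 0 .02 0 0 0;1 0 0 .02 0 0 0;1 0 0 .02 0 0 0;1 0 0 .015 0 0 0;1 0 0 .01 0 0 0;1 0 0 .005 0 0 0;1 0 0 0 0 0 0;-1 0 0 0 0 0 0;-1 0 0 0 0 0 0;-1 0 0 0 0 0 0;-1 0 0 0 0 0 0;-1 0 0 0 0 0 0;-1 0 0 0 0 0 0;-1 0 0 0 0 0 0;-1 0 0 0 0 0 0' 30
python3 go.py 453 17.5 46 11
```

```text
clock: 31.5
tool_pos: [0.4322, -0.2186, 0.0463]
eef_rot: [0.99, 0.141, -0.0, 0.0]
contact_force: [-0.5, -1.1, 2.6]
opening: 0.521
finger_force: 30.0
t 31.5 pos [ 432.2 -218.6   46.3] yaw 16.2 tilt -0.000 -0.000 | turn z 0.091 shift x 65.5 y -227.8 z 0.3
```

```bash
python3 -m inch '-1 0 0 -.006 0 0 0;-1 0 0 -.018 0 0 0;-1 0 0 -.025 0 0 .03;-1 0 0 -.016 0 0 .04;-1 0 0 -.005 0 0 .021;-1 .003 -.01 0 0 0 0;-1 .006 -.02 0 0 0 0;-1 .008 -.028 0 0 0 0;-1 .008 -.028 0 0 0 0;-1 .008 -.028 0 0 0 0;-1 .008 -.028 0 0 0 0;-1 .008 -.028 0 0 0 0;-1 .007 -.025 0 0 0 0;-1 .005 -.018 0 0 0 0;-1 .003 -.01 0 0 0 0;-1 .001 -.004 0 0 0 0;-1 0 0 0 0 0 0;-1 0 0 0 0 0 0;-1 0 0 0 0 0 0'
python3 - <<'E'
from h import *
for n in("top","scene","wrist"):
    c=camera_model(n);p,d=snapshot(n);cv2.imwrite(f"pics/{n}7.png",p[:,:,::-1]);P=cloud(c,d)
    hsv=cv2.cvtColor(p,cv2.COLOR_RGB2HSV);X=plane(c,.006)[...,:2];m=(P[...,2]<.015)&(hsv[...,1]>85)&((hsv[...,0]<22)|(hsv[...,0]>170))
    m=cv2.morphologyEx(m.astype(np.uint8),cv2.MORPH_OPEN,np.ones((3,3)))>0
    for nm,cx,cy,r in(("oblong",.452,.017,.09),("large",.434,-.216,.085)):
        q=m&(np.hypot(X[...,0]-cx,X[...,1]-cy)<r)
        if q.sum()>50: print(n,nm,q.sum(),rect(X[q]),circ(X[q]))
E
python3 go.py 453 17.5 46 11
```

```text
clock: 33.08
tool_pos: [0.4523, 0.015, 0.1159]
eef_rot: [0.996, 0.095, -0.001, 0.001]
contact_force: [0.2, -0.3, -3.4]
opening: 0.519
finger_force: 30.0
top large 1526 [471, -238, 125, 45, 61.6] [453, -229, 125]
scene oblong 2015 [454, 18, 140, 77, 11.1] [455, 17, 154]
scene large 4584 [434, -216, 137, 139, 57.3] [434, -216, 140]
wrist oblong 6078 [497, 28, 50, 74, 11.9] [496, 28, 88]
wrist large 11684 [426, -182, 128, 77, 26.0] [437, -205, 129]
t 33.2 pos [452.6  15.5 116.1] yaw 10.9 tilt -0.001 -0.001 | turn z -0.002 shift x 0.8 y -1.9 z 70.1
```

View pics/wrist7.png

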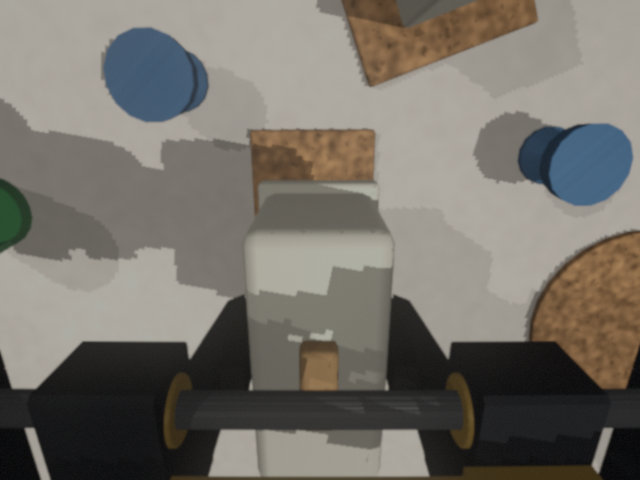

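```bash
python3 -m inch '-1 0 -.0025 .01 0 0 0;-1 0 0 .018 0 0 0;-1 0 0 .018 0 0 0;-1 0 0 .012 0 0 0;-1 0 0 .005 0 0 0;-1 0 0 .003 0 0 0;-1 0 0 .0015 0 0 0;-1 0 0 .001 0 0 0;-1 0 0 0 0 0 0;-1 0 0 0 0 0 0';python3 -m inch '-1 0 0 .0006 0 0 0;-1 0 0 0 0 0 0;-1 0 0 0 0 0 0';python3 -m inch '-1 0 0 .0006 0 0 0;-1 0 0 0 0 0 0;-1 0 0 0 0 0 0'
```

```text
clock: 34.07
tool_pos: [0.4525, 0.0192, 0.0481]
eef_rot: [0.995, 0.096, 0.0, -0.0]
contact_force: [-0.3, -0.1, -3.7]
opening: 0.519
finger_force: 30.0
clock: 34.32
tool_pos: [0.4522, 0.0192, 0.0472]
eef_rot: [0.995, 0.096, -0.0, 0.0]
contact_force: [-1.0, 0.8, -3.2]
opening: 0.523
finger_force: 30.0
clock: 34.57
tool_pos: [0.4521, 0.0192, 0.0463]
eef_rot: [0.995, 0.096, -0.0, 0.0]
contact_force: [0.5, -0.5, -3.1]
opening: 0.517
finger_force: 30.0
```

```bash
python3 -m inch '-1 0 .001 .0005 0 0 0;-1 0 0 0 0 0 0;-1 0 0 0 0 0 0';python3 -m inch '-1 0 0 .0005 0 0 0;-1 0 0 0 0 0 0;-1 0 0 0 0 0 0'
```

```text
clock: 34.82
tool_pos: [0.4522, 0.0191, 0.0463]
eef_rot: [0.995, 0.096, -0.0, -0.001]
contact_force: [-1.9, 3.4, 7.4]
opening: 0.517
finger_force: 30.0
clock: 35.07
tool_pos: [0.4522, 0.0192, 0.0463]
eef_rot: [0.995, 0.096, 0.0, -0.001]
contact_force: [-0.9, 3.4, 12.2]
opening: 0.511
finger_force: 30.0
```

```bash
python3 -m inch '-1 0 -.001 -.0006 0 0 0;.2 0 0 0 0 0 0;.5 0 0 0 0 0 0;1 0 0 0 0 0 0;1 0 0 0 0 0 0;1 0 0 0 0 0 0;1 0 0 -.01 0 0 0;1 0 0 -.03 0 0 0;1 0 0 -.035 0 0 0;1 0 0 -.03 0 0 0;1 0 0 0 0 0 0;1 0 0 0 0 0 0'
python3 go.py 617 -248 150 11;python3 - <<'E'
from h import *
for n in("top","scene"):
    c=camera_model(n);p,d=snapshot(n);P=cloud(c,d)
    for nm,cx,cy,z in(("butter",.453,.018,.074),("jar",.617,-.248,.082)):
        T=P[(abs(P[...,2]-z)<.004)&(np.hypot(P[...,0]-cx,P[...,1]-cy)<.065)][:,:2]
        if len(T)>50:print(n,nm,len(T),rect(T))
E
```

```text
clock: 36.07
tool_pos: [0.4532, 0.0191, 0.1529]
eef_rot: [0.995, 0.096, 0.002, -0.0]
contact_force: [-0.1, 0.7, -0.6]
opening: 0.999
finger_force: 0.0
t 36.1 pos [453.2  19.1 152.9] yaw 11.0 tilt 0.004 0.000 | turn z -0.001 shift x 109.8 y 293.5 z 2.9
top jar 1486 [614, -249, 64, 66, 74.2]
scene butter 925 [454, 19, 99, 47, 11.6]
scene jar 1783 [616, -247, 64, 65, 53.4]
```

Butter dish at (454, 19), 11.6°, which matches the mat at (454, 18), 11°. On to the jar.

```bash
python3 -m inch '1 .004 .011 0 0 0 0;1 .008 .022 0 0 0 0;1 .012 .032 0 0 0 0;1 .012 .032 0 0 0 0;1 .012 .032 0 0 0 0;1 .012 .032 0 0 0 0;1 .012 .032 0 0 0 0;1 .012 .032 0 0 0 0;1 .01 .027 0 0 0 0;1 .008 .022 0 0 0 0;1 .005 .013 0 0 0 0;1 .002 .005 0 0 0 0;1 0 0 0 0 0 0;1 0 0 0 0 0 0'
python3 go.py 616.5 -248 45.5 11
```

```text
clock: 37.33
tool_pos: [0.6139, -0.2453, 0.1495]
eef_rot: [0.995, 0.096, -0.002, -0.001]
contact_force: [0.2, 0.2, 0.5]
opening: 1.002
finger_force: 0.0
t 37.3 pos [ 613.9 -245.3  149.5] yaw 11.0 tilt -0.003 0.002 | turn z 0.001 shift x 2.0 y 3.2 z 104.0
```

```bash
python3 -m inch '1 .002 .002 .014 0 0 0;1 0 0 .02 0 0 0;1 0 0 .02 0 0 0;1 0 0 .02 0 0 0;1 0 0 .015 0 0 0;1 0 0 .01 0 0 0;1 0 0 .005 0 0 0;1 0 0 0 0 0 0;-1 0 0 0 0 0 0;-1 0 0 0 0 0 0;-1 0 0 0 0 0 0;-1 0 0 0 0 0 0;-1 0 0 0 0 0 0;-1 0 0 0 0 0 0;-1 0 0 0 0 0 0' 30
python3 go.py 434 -215.5 46 11
```

```text
clock: 38.58
tool_pos: [0.6178, -0.2484, 0.0479]
eef_rot: [0.995, 0.096, 0.0, 0.0]
contact_force: [-0.5, 1.2, 6.3]
opening: 0.743
finger_force: 30.0
t 38.6 pos [ 617.8 -248.4   47.9] yaw 11.0 tilt 0.001 -0.001 | turn z -0.000 shift x -174.1 y -67.4 z 1.9
```

```bash
python3 -m inch '-1 0 0 -.006 0 0 0;-1 0 0 -.018 0 0 0;-1 0 0 -.022 0 0 0;-1 0 0 -.014 0 0 0;-1 -.008 -.003 0 0 0 0;-1 -.018 -.007 0 0 0 0;-1 -.026 -.01 0 0 0 0;-1 -.028 -.011 0 0 0 0;-1 -.028 -.011 0 0 0 0;-1 -.026 -.01 0 0 0 0;-1 -.02 -.0075 0 0 0 0;-1 -.012 -.005 0 0 0 0;-1 -.006 -.0025 0 0 0 0;-1 -.002 0 0 0 0 0;-1 0 0 0 0 0 0;-1 0 0 0 0 0 0;-1 0 0 0 0 0 0'
python3 go.py 434 -215.5 48 11
```

```text
clock: 40.0
tool_pos: [0.4352, -0.2159, 0.107]
eef_rot: [0.995, 0.096, 0.001, 0.0]
contact_force: [-0.2, -0.2, -2.6]
opening: 0.741
finger_force: 30.0
t 40.0 pos [ 435.2 -215.9  107. ] yaw 11.0 tilt 0.001 -0.000 | turn z 0.000 shift x -1.1 y -0.6 z 59.0
```

```bash
python3 -m inch '-1 0 0 .01 0 0 0;-1 0 0 .017 0 0 0;-1 0 0 .016 0 0 0;-1 0 0 .008 0 0 0;-1 0 0 .004 0 0 0;-1 0 0 .002 0 0 0;-1 0 0 .001 0 0 0;-1 0 0 0 0 0 0;-1 0 0 0 0 0 0';python3 -m inch '-1 0 0 .0006 0 0 0;-1 0 0 0 0 0 0;-1 0 0 0 0 0 0';python3 -m inch '-1 0 0 .0006 0 0 0;-1 0 0 0 0 0 0;-1 0 0 0 0 0 0'
```

```text
clock: 40.75
tool_pos: [0.434, -0.2158, 0.0495]
eef_rot: [0.995, 0.096, 0.0, 0.0]
contact_force: [0.6, -0.0, -2.1]
opening: 0.74
finger_force: 30.0
clock: 41.0
tool_pos: [0.4337, -0.2157, 0.0486]
eef_rot: [0.995, 0.096, -0.0, 0.0]
contact_force: [0.1, -0.2, -2.3]
opening: 0.741
finger_force: 30.0
clock: 41.25
tool_pos: [0.4336, -0.2157, 0.0478]
eef_rot: [0.995, 0.096, -0.0, 0.0]
contact_force: [-0.6, -0.4, -1.3]
opening: 0.744
finger_force: 30.0
```

```bash
python3 -m inch '-1 0 0 .0006 0 0 0;-1 0 0 0 0 0 0;-1 0 0 0 0 0 0'
```

```text
clock: 41.5
tool_pos: [0.4336, -0.2157, 0.0478]
eef_rot: [0.995, 0.096, -0.0, 0.0]
contact_force: [-0.2, -0.4, 5.5]
opening: 0.743
finger_force: 30.0
```

```bash
python3 -m inch '.6 0 0 0 0 0 0;.8 0 0 0 0 0 0;1 0 0 0 0 0 0;1 0 0 0 0 0 0;1 0 0 -.01 0 0 0;1 0 0 -.03 0 0 0;1 0 0 -.035 0 0 0;1 0 0 -.035 0 0 0;1 0 0 -.03 0 0 0;1 -.01 .01 -.02 0 0 0;1 -.02 .02 0 0 0 0;1 -.027 .026 0 0 0 0;1 -.027 .026 0 0 0 0;1 -.027 .026 0 0 0 0;1 -.027 .026 0 0 0 0;1 -.02 .02 0 0 0 0;1 -.01 .01 0 0 0 0;1 0 0 0 0 0 0;1 0 0 0 0 0 0'
python3 - <<'E'
from h import *
for n in("top","scene"):
    c=camera_model(n);p,d=snapshot(n);cv2.imwrite(f"pics/{n}9.png",p[:,:,::-1]);P=cloud(c,d);hsv=cv2.cvtColor(p,cv2.COLOR_RGB2HSV)
    X=plane(c,.006)[...,:2];m=(P[...,2]<.015)&(hsv[...,1]>85)&((hsv[...,0]<22)|(hsv[...,0]>170))
    m=cv2.morphologyEx(m.astype(np.uint8),cv2.MORPH_OPEN,np.ones((3,3)))>0
    for nm,cx,cy,z,r in(("caddy",.621,-.015,.086,.09),("jar",.434,-.216,.082,.085),("butter",.453,.018,.074,.09),("shaker",.629,.243,.084,.065),("glass",.43,.227,.07,0)):
        T=P[(abs(P[...,2]-z)<.004)&(np.hypot(P[...,0]-cx,P[...,1]-cy)<.065)][:,:2]
        q=m&(np.hypot(X[...,0]-cx,X[...,1]-cy)<r)
        print(n,nm,rect(T),"mat",(rect(X[q]),circ(X[q])) if r else "")
E
```

```text
clock: 43.08
tool_pos: [0.2996, -0.4087, 0.2076]
eef_rot: [0.995, 0.095, -0.0, -0.0]
contact_force: [0.9, 1.5, -0.6]
opening: 0.998
finger_force: 0.0
top caddy [619, -17, 55, 54, 31.0] mat ([616, -14, 97, 98, 30.8], [616, -14, 132])
top jar [430, -217, 66, 64, 51.3] mat ([430, -216, 127, 135, 88.5], [431, -216, 138])
top butter [451, 18, 100, 46, 11.0] mat ([451, 17, 138, 74, 11.0], [451, 17, 153])
top shaker [627, 241, 39, 37, 0.6] mat ([623, 239, 77, 87, 51.0], [626, 243, 88])
top glass [430, 226, 59, 59, 42.5] mat 
scene caddy [621, -17, 55, 55, 31.0] mat ([620, -14, 100, 100, 31.7], [620, -13, 138])
scene jar [433, -216, 63, 65, 25.4] mat ([440, -216, 138, 127, 81.0], [434, -216, 140])
scene butter [454, 19, 100, 46, 11.0] mat ([454, 17, 139, 76, 11.0], [455, 17, 154])
scene shaker [629, 243, 38, 39, 5.3] mat ([632, 238, 88, 82, 27.5], [631, 242, 91])
scene glass [432, 228, 58, 59, 27.6] mat
```

View pics/top9.png

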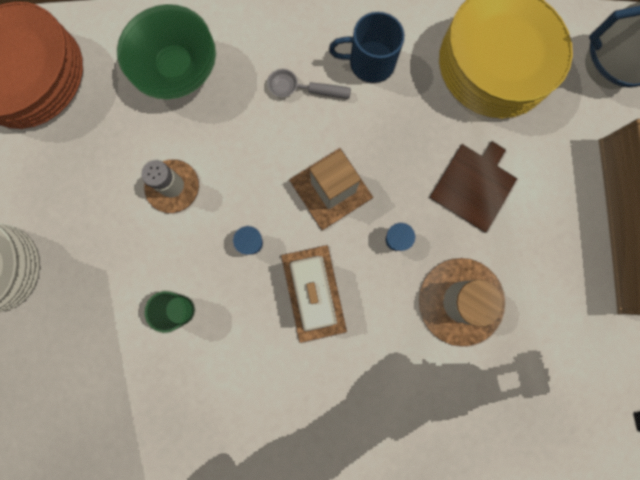

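All four things stand on their own mats within about 3 mm of centre: shaker (160, 175), caddy (335, 180), dish (313, 293) and jar (475, 300). The glass hasn't moved.

```bash
python3 -c "
from plant import r
print(r.finish_job())"
```

```text
the job is handed in; nothing more can be done
None
```

The caddy, jar, butter dish and shaker now stand upright on their own mats, each within about 4 mm of centre by the last pictures; the glass was left where it stood, and I handed the job in at about 43 s.

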